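# Line up the tins by height on the studio shelf board

## Task

Tidy the four closed steel tins on to the row of cork discs on the grey board, one upright tin centred on each disc, in order of height: the tallest on the disc next to the brush pot, then each one shorter, down to the shortest on the disc next to the green bottle. Set each tin down gently without dropping it or tipping it over, and leave the brush pot and the bottle standing where they are.

Things in the scene. Friction and masses are not known exactly. Their poses are not given: they have to be found in the camera images.
- tin_a_mid (a point): the tallest of four closed steel tins with a plain white paper band: an upright round cylinder 62 mm in diameter, 108 mm high, loose, about 0.4 kg. The point is its centre, 54 mm above its underside; z up along its axis.
- tin_b_mid (a point): the second tallest of four closed steel tins with a plain white paper band: an upright round cylinder 56 mm in diameter, 88 mm high, loose, about 0.3 kg. The point is its centre, 44 mm above its underside; z up along its axis.
- tin_c_mid (a point): the third tallest of four closed steel tins with a plain white paper band: an upright round cylinder 50 mm in diameter, 70 mm high, loose, about 0.2 kg. The point is its centre, 35 mm above its underside; z up along its axis.
- tin_d_mid (a point): the shortest of four closed steel tins with a plain white paper band: an upright round cylinder 44 mm in diameter, 52 mm high, loose, about 0.1 kg. The point is its centre, 26 mm above its underside; z up along its axis.
- disc1: the first disc of the row, at its left end (+y, the robot's left): one of four like round cork discs, 76 mm in diameter, 4 mm thick, fixed about 100 mm apart along a grey shelf board 110 mm wide, 620 mm long, 18 mm thick that lies on the table. Origin at the centre of its underside; its top, where a tin stands, is 4 mm above that (22 mm above the table).
- disc2: the second disc from the left: one of four like round cork discs, 76 mm in diameter, 4 mm thick, fixed about 100 mm apart along a grey shelf board 110 mm wide, 620 mm long, 18 mm thick that lies on the table. Origin at the centre of its underside; its top, where a tin stands, is 4 mm above that (22 mm above the table).
- disc3: the third disc from the left: one of four like round cork discs, 76 mm in diameter, 4 mm thick, fixed about 100 mm apart along a grey shelf board 110 mm wide, 620 mm long, 18 mm thick that lies on the table. Origin at the centre of its underside; its top, where a tin stands, is 4 mm above that (22 mm above the table).
- disc4: the fourth disc, at the right end of the row (-y): one of four like round cork discs, 76 mm in diameter, 4 mm thick, fixed about 100 mm apart along a grey shelf board 110 mm wide, 620 mm long, 18 mm thick that lies on the table. Origin at the centre of its underside; its top, where a tin stands, is 4 mm above that (22 mm above the table).
- brush_pot: white ceramic pot, 68 mm in diameter, 90 mm high, with five brushes standing in it (175 mm high in all), loose, standing on the board at one end of the row of discs, either the left or the right, about 115 mm from the nearest disc centre. Origin at the centre of its underside.
- bottle: green plastic bottle with a white cap, 56 mm in diameter, 150 mm high, loose, standing on the board at the other end of the row from the brush pot. Origin at the centre of its underside.
Not all that is in view belongs to the job. Leave any yellow look-alike of the part that bears tin_b_mid alone.

How it is judged:
By the outcome, as a careful person would: the job done as asked, in the order asked, and still so for the second after the job is handed in, with the robot touching nothing.
It also fails if it takes over 112 s, if anything falls off the work surface, if the arm or the gripper's body presses on something with over 40 N, if the wrist force passes 120 N, or if a joint passes its speed limit or range.

## Robot

A 6-joint arm with a two-finger parallel gripper is mounted at the origin on the work surface. World frame = base frame: x ahead of the robot, y to its left, z up, the work surface at z = 0. Lengths are in m, angles in rad, forces in N, time in s.
With the tool pointing down it reaches from about 0.35 to 0.975 m from the base axis. Payload 4.9 kg.
Tool frame: the origin (TCP) lies on the mounting face of the last link; the fingertips stand 173 mm ahead of it and the grasp point (between the pads) lies 155 mm ahead of it; z points along the fingers, y is the line along which they close (so a half turn about z gives the same grasp; the last joint's range is limited). The gripper opens to 85 mm and grips with 20 to 120 N. Pads are 22 mm wide; open, the fingers measure 114 mm over their backs; the gripper's body (76 mm by 85 mm) begins 54 mm behind the grasp point. The pads swing forward as they close: fully open they stand 13 mm farther back than shut.
Start: joints at [-1.457, 0.053, 1.613, -0, 1.476, -0.119], TCP at [0.144, -0.608, 0.405] pointing down, gripper open.
Joint ranges: [-3.01, 3.01], [-1.01, 2.22], [0.06, 2.58], [-1.02, 4.17], [0.09, 2.62], [-3.14, 3.14]. Speed limits (rad/s): [2.57, 2.57, 3.14, 3.14, 3.14, 3.14].

## Interface

Orientations are given as a rotation vector (axis times angle).
In Python, from station import monitor, eyes, finish_job gives the robot as it stands. The module is installed in compiled form; this text tells all that it offers.
- The arm moves only by the tool step_arm, never from a script. Its argument "commands" is a list of rows, each a list of 3 entries, a list of its own where there are three numbers: the opening in per cent of the stroke, from 0 (shut) to 100 (fully open), then the shift along the tool's x, y, z in mm, then the turn about the tool's z in degrees. In form: [[hand, [x, y, z], yaw], ...]. A call has 1 to 12 rows; each row is the pose to reach, as a shift and turn from the pose commanded when the call began, along the tool's axes at that moment; what a row does not reach only later rows make up. A row lasts 1/8 s, in which the tool goes at most 62.5 mm and 10.7 degrees, less where a joint would pass 70% of its speed; a pose out of reach is approached as far as the arm can. A call with a gripper value outside its range is refused whole. The fingers move at their own pace and stop on an object; "squeeze" is the grip in N (left out, the last holds). Time passes only in rows, so rows that repeat a pose let the fingers close. It gives the time, the measured TCP pose, the force, the opening and the grip force at its end, in the units of the state.
- monitor.get_obs(): the state, without advancing time (a new reading comes with each control period).
- eyes.get_image(name): name is "scene" or "side" or "wrist"; returns the picture (384x512x3 uint8, red, green, blue); there is no depth.
- eyes.camera_info(name): a dict with "camera_matrix" (3x3 intrinsics, pixels), "k1" (the pictures are not rectified: a ray, as slopes to the right and down, at radius r is drawn at 1 + k1 r^2 times it, then the intrinsics apply), "extrinsics" (4x4, takes a point from camera to world coordinates). Camera axes: x right, y down, z forward; pixel columns grow to the right and rows downward; lengths in m; the calibration is good to about 2 mm. A picture is of the moment at which its call begins: read the wrist's pose just before it. camera_info takes no time and is no camera call; for the wrist camera it gives the pose at the moment of the call.
- finish_job(): hands the job in; it is judged then, once.
The state is a dict: "t": time; "q": joint angles; "dq": joint speeds; "effort": joint torques, N m; "tool_pos": TCP position; "tool_rot": TCP orientation; "contact_force": force on the tool from outside, world axes, zero at the start; "wrist_torque": the same for the moment, N m; "opening": finger opening in m; "grip_force": force on a finger pad.
Only numpy, scipy, OpenCV 4.12 (cv2) and the standard library are available. Lean on these libraries where they do the work, as an engineer would, in place of code of your own. Each camera call takes 0.05 s, during which the arm holds its last target. There are 200 camera calls.

## Working session

There is one attempt and no reset: what is moved stays moved. The work goes in short steps, Python scripts to look and compute and a tool call to move; the robot and the scene stay as the last step left them, time stands still between calls to the robot, and variables do not carry over. Pictures are saved under pics/ and viewed, at most 14 in all, crops included, and the job is handed in when it is done.

Besides the shell and the picture viewer there is one more tool, called after "Emit:" as name(argument=value, ...) on one line, values as JSON. step_arm: Moves the arm, as the interface text tells. Its arguments: {"type":"object","properties":{"commands":{"type":"array"},"squeeze":{"type":"number"}},"required":["commands"]}

```bash
mkdir -p pics
python3 - <<'E'
from station import monitor, eyes
import cv2
o=monitor.get_obs(); print(o['t'],o['tool_pos'],o['tool_rot'],o['opening'])
for n in("scene","side"):
    cv2.imwrite(f"pics/{n}0.png",cv2.resize(eyes.get_image(n)[...,::-1],(800,600),interpolation=cv2.INTER_CUBIC)); i=eyes.camera_info(n); print(n,i)
E
```

```text
0.0 [ 0.14414409 -0.60786873  0.40347317] [-3.11829715e+00 -3.64616465e-01  1.49690577e-05] 0.08569773539286989
scene {'camera_matrix': array([[415.29296318,   0.        , 253.04510222],
       [  0.        , 415.29296318, 189.57892219],
       [  0.        ,   0.        ,   1.        ]]), 'k1': -0.09414462953521159, 'extrinsics': array([[ 0.79126783,  0.42078898, -0.44365735,  0.98073992],
       [ 0.61146199, -0.5408656 ,  0.57756267, -0.58980938],
       [ 0.00307301, -0.72828637, -0.68526602,  0.79838106],
       [ 0.        ,  0.        ,  0.        ,  1.        ]])}
side {'camera_matrix': array([[350.69006333,   0.        , 251.85503956],
       [  0.        , 350.69006333, 183.62208998],
       [  0.        ,   0.        ,   1.        ]]), 'k1': -0.00428077100071028, 'extrinsics': array([[ 0.99586497, -0.05407536,  0.07299871,  0.42721011],
       [-0.09066457, -0.64232786,  0.76104853, -0.69116344],
       [ 0.00573513, -0.76451997, -0.64457453,  0.65475786],
       [ 0.        ,  0.        ,  0.        ,  1.        ]])}
```

View pics/scene0.png

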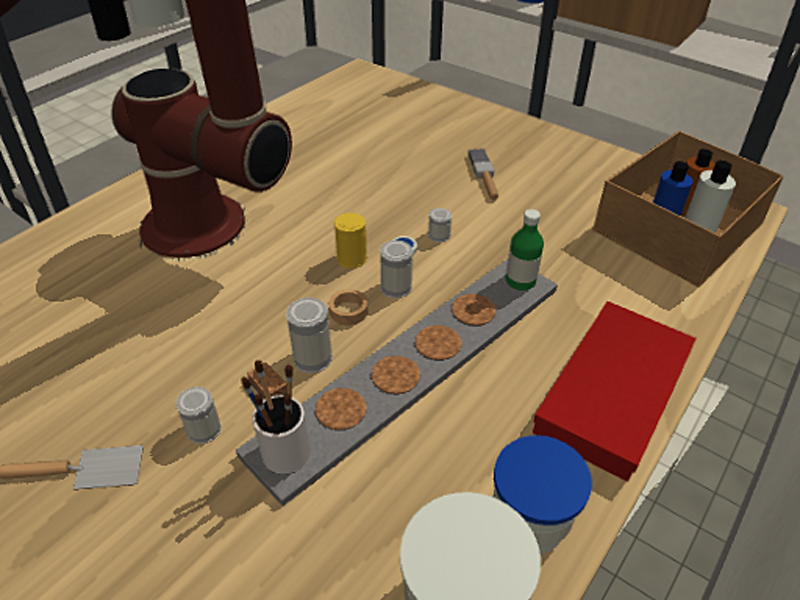

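View pics/side0.png

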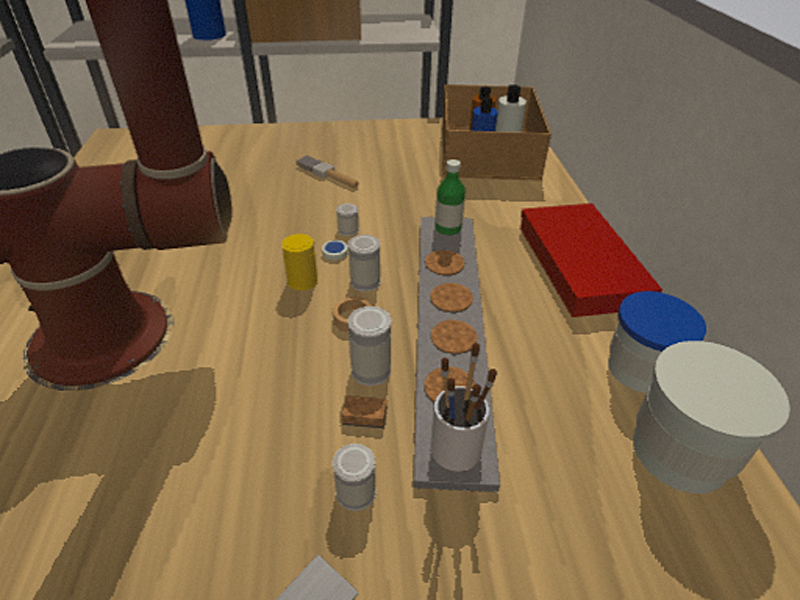

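Brush pot is at the right (-y) end, so tin A→disc4, B→disc3, C→disc2, D→disc1. Candidates in the scene picture:
- A: (308,333)
- B: (396,268)
- C: (199,414)
- D: (440,224)
- Yellow look-alike of B: (350,240), to be left alone
- Not tins: cork ring (349,306), blue-white lid (404,244), wooden block (265,380)

Next I locate them and check the fit with overlays.

```bash
cat > h.py <<'E'
from station import monitor, eyes
import cv2, numpy as np
def project(P,i):
    E=i['extrinsics']; return cv2.projectPoints(np.atleast_2d(P).astype(float),cv2.Rodrigues(E[:3,:3].T)[0],-E[:3,:3].T@E[:3,3],i['camera_matrix'],np.array([i['k1'],0,0,0.]))[0][:,0]
def toplane(uv,z,i):
    n=cv2.undistortPoints(np.array([[uv]],float),i['camera_matrix'],np.array([i['k1'],0,0,0.]))[0,0]
    E=i['extrinsics']; d=E[:3,:3]@[*n,1]; return (E[:3,3]+d*(z-E[2,3])/d[2])[:2]
def circ(x,y,z,r): a=np.linspace(0,2*np.pi,60); return np.c_[x+r*np.cos(a),y+r*np.sin(a),0*a+z]
def overlay(n,img,things,box,s,out):
    i=eyes.camera_info(n); x0,y0,x1,y1=box
    c=cv2.resize(img[y0:y1,x0:x1,::-1],None,fx=s,fy=s,interpolation=cv2.INTER_CUBIC)
    for (x,y,z,r) in things:
        p=(project(circ(x,y,z,r),i)+.5-[x0,y0])*s
        cv2.polylines(c,[np.int32(p*8)],True,(0,255,0),1,cv2.LINE_AA,3)
    cv2.imwrite(out,c)
E
python3 - <<'E'
from h import *
T={'A':(308,311,.108),'B':(396,251,.088),'C':(196,401,.07),'D':(440,214,.052),'d1':(473,309,.022),'d2':(438,342,.022),'d3':(396,374,.022),'d4':(340,408,.022)}
S={'A':(370,320,.108),'B':(364,244,.088),'C':(355,461,.07),'D':(347,209,.052),'d1':(445,262,.022),'d2':(452,297,.022),'d3':(454,336,.022)}
R=dict(A=.031,B=.028,C=.025,D=.022)
im={n:eyes.get_image(n) for n in('scene','side')}
th=[]
for k,(u,v,z) in T.items():
    a=toplane((u/1.5625,v/1.5625),z,eyes.camera_info('scene'))
    b=toplane((S[k][0]/1.5625,S[k][1]/1.5625),z,eyes.camera_info('side')) if k in S else a
    m=(a+b)/2; print(k,a.round(4),b.round(4))
    th.append((*m,z,R.get(k,.038)))
    if k in R: th.append((*m,0,R[k]))
overlay('scene',im['scene'],th,(110,125,360,312),3.2,'pics/s1.png')
overlay('side',im['side'],th,(195,115,325,330),2.79,'pics/d1.png')
cv2.imwrite('raw_scene.png',im['scene'][...,::-1]);cv2.imwrite('raw_side.png',im['side'][...,::-1])
E
```

```text
A [ 0.4491 -0.1153] [ 0.4486 -0.1166]
B [0.452  0.0997] [0.45   0.0996]
C [ 0.4191 -0.3192] [ 0.4178 -0.3202]
D [0.4233 0.2772] [0.4229 0.2754]
d1 [0.6026 0.1209] [0.6027 0.1207]
d2 [0.5992 0.0211] [0.5986 0.02  ]
d3 [ 0.5865 -0.0741] [ 0.5854 -0.0752]
d4 [ 0.561  -0.1768] [ 0.561  -0.1768]
```

View pics/s1.png

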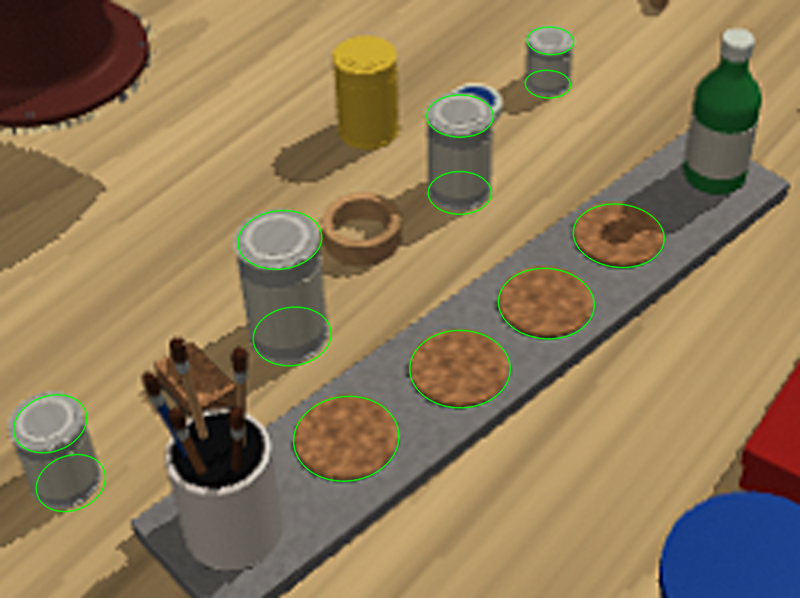

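View pics/d1.png

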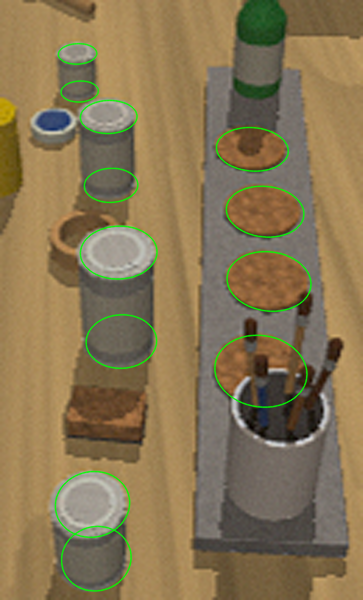

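Overlay rings fit the four tins' rims at their stated heights and the four discs, so the identities hold. In the scene crop the yellow look-alike is at (366,54), the blue-white lid at (478,100) behind B, the pot rim at (219,448) and the bottle at (738,40). Next I work out clearances.

Run:
```python
from h import *
i=eyes.camera_info('scene'); j=eyes.camera_info('side')
f=lambda u,v:(u/3.2+110,v/3.2+125); g=lambda u,v:(u/2.79+195,v/2.79+115)
for n,p,z,c in [('yellow',f(366,54),.088,i),('lid',f(478,100),.015,i),('lid',g(54,121),.015,j),('pot',f(219,448),.108,i),('pot',g(281,405),.108,j),('bot',f(738,34),.168,i),('block',f(205,375),.03,i),('block',g(105,402),.03,j),('brushL',f(150,380),.17,i),('brushR',f(240,352),.19,i),('brush',f(178,345),.19,i),('brush',g(336,344),.19,j)]:
    print(n,toplane(p,z,c).round(3))
```

```text
yellow [0.335 0.116]
lid [0.399 0.198]
lid [0.395 0.195]
pot [ 0.551 -0.279]
pot [ 0.552 -0.28 ]
bot [0.627 0.242]
block [ 0.447 -0.203]
block [ 0.432 -0.207]
brushL [ 0.52  -0.297]
brushR [ 0.562 -0.258]
brush [ 0.528 -0.277]
brush [ 0.577 -0.298]
```

Emit:
step_arm(commands=[[100, [0, 0, 0], -10], [100, [0, 0, 0], -20], [100, [0, 0, 0], -30], [100, [0, 0, 0], -40], [100, [0, 0, 0], -50], [100, [0, 0, 0], -60], [100, [0, 0, 0], -70], [100, [0, 0, 0], -76.66], [100, [0, 0, 0], -76.66], [100, [0, 0, 0], -76.66]])

```text
t: 1.45
tool_pos: [0.1442, -0.6081, 0.4045]
tool_rot: [-2.223, -2.219, -0.0]
contact_force: [0.1, -0.3, -0.3]
opening: 0.0855
grip_force: 0.0
```

Emit:
step_arm(commands=[[100, [288, 274, 0], 0], [100, [288, 274, 0], 0], [100, [288, 274, 0], 0], [100, [288, 274, 0], 0], [100, [288, 274, 0], 0], [100, [288, 274, 0], 0], [100, [288, 274, 0], 0], [100, [288, 274, 0], 0], [100, [288, 274, 0], 0], [100, [288, 274, 0], 0], [100, [288, 274, 0], 0], [100, [288, 274, 0], 0]])

```text
t: 2.95
tool_pos: [0.4179, -0.3206, 0.4047]
tool_rot: [-2.223, -2.22, 0.0]
contact_force: [1.2, -0.4, 0.1]
opening: 0.0856
grip_force: 0.0
```

Run:
```python
from h import *
i=eyes.camera_info('wrist'); im=eyes.get_image('wrist'); print(monitor.get_obs()['tool_pos'],i)
overlay('wrist',im,[(.4185,-.3197,.07,.025),(.4185,-.3197,0,.025),(.449,-.116,.108,.031),(.449,-.116,0,.031),(.561,-.1768,.022,.038),(.4518,-.279+.28,0,.005)],(0,0,512,384),1.56,'pics/w1.png')
```

```text
[ 0.41795125 -0.32046238  0.40470471] {'camera_matrix': array([[280.93277385,   0.        , 254.48527589],
       [  0.        , 280.93277385, 193.36777318],
       [  0.        ,   0.        ,   1.        ]]), 'k1': 0.006998725366296441, 'extrinsics': array([[ 9.99999669e-01, -5.48421678e-04, -6.01540045e-04,
         4.17997380e-01],
       [-6.87872170e-04, -9.64461549e-01, -2.64222345e-01,
        -2.52400063e-01],
       [-4.35256982e-04,  2.64222671e-01, -9.64461607e-01,
         3.73988955e-01],
       [ 0.00000000e+00,  0.00000000e+00,  0.00000000e+00,
         1.00000000e+00]])}
```

View pics/w1.png

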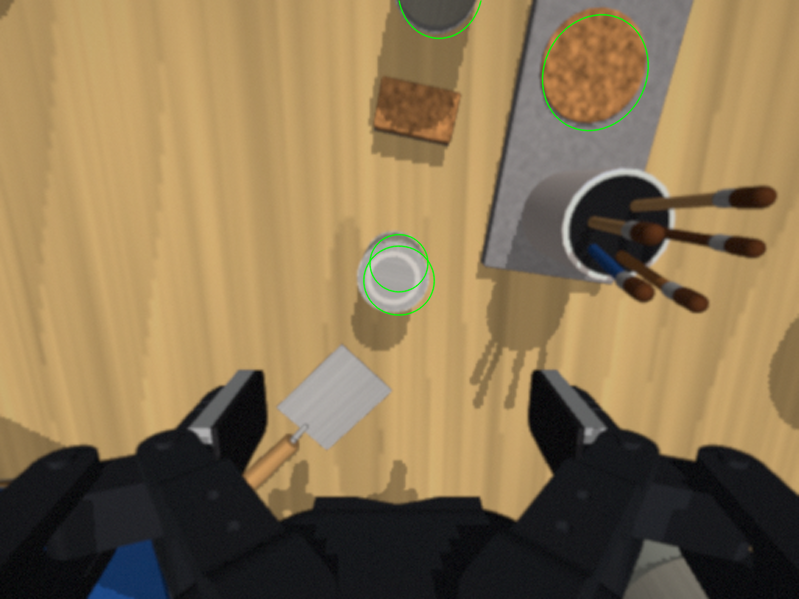

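The wrist picture shows C's lid at (393,279), about 4 mm towards -x of the estimate. Disc4 is at (595,68), about 4 mm towards +y. The pot rim is at (618,225) and the brushes are clear. The grip will self-centre along x, so I go down on C.

Emit:
step_arm(commands=[[100, [1, -3, 60], 0], [100, [1, -3, 120], 0], [100, [1, -3, 160], 0], [100, [1, -3, 190], 0], [100, [1, -3, 207], 0], [100, [1, -3, 207], 0], [100, [1, -3, 207], 0]])

```text
t: 3.88
tool_pos: [0.4158, -0.3198, 0.1992]
tool_rot: [2.22, 2.22, 0.0]
contact_force: [0.6, 0.1, 0.5]
opening: 0.0855
grip_force: 0.0
```

Emit:
step_arm(commands=[[50, [0, 0, 0], 0], [50, [0, 0, 0], 0], [50, [0, 0, 0], 0], [40, [0, 0, 0], 0], [40, [0, 0, 0], 0], [40, [0, 0, 0], 0], [40, [0, 0, 0], 0], [40, [0, 0, 0], 0]], squeeze=30)

```text
t: 4.88
tool_pos: [0.4156, -0.3195, 0.1989]
tool_rot: [2.22, 2.22, -0.0]
contact_force: [-0.7, 0.7, 5.8]
opening: 0.0495
grip_force: 31.6
```

Emit:
step_arm(commands=[[40, [0, 0, -10], 0], [40, [0, 0, -50], 0], [40, [0, 0, -110], 0], [40, [0, 0, -170], 0], [40, [0, 0, -225], 0], [40, [0, 0, -225], 0], [40, [50, 40, -225], 0], [40, [100, 80, -225], 0], [40, [150, 120, -225], 0], [40, [200, 160, -225], 0], [40, [225, 180, -225], 0], [40, [225, 180, -225], 0]])

```text
t: 6.38
tool_pos: [0.5958, -0.0919, 0.4203]
tool_rot: [-2.215, -2.223, 0.003]
contact_force: [0.1, -0.3, -2.4]
opening: 0.0492
grip_force: 32.0
```

Emit:
step_arm(commands=[[40, [0, 0, 0], 0], [40, [0, 0, 0], 0]])

```text
t: 6.62
tool_pos: [0.5946, -0.0951, 0.4221]
tool_rot: [-2.223, -2.219, 0.001]
contact_force: [-1.1, -0.2, -2.3]
opening: 0.0493
grip_force: 32.0
```

Run:
```python
from h import *
i=eyes.camera_info('wrist'); im=eyes.get_image('wrist'); o=monitor.get_obs();p=o['tool_pos'];print(p,o['opening'],i['extrinsics'][:3,3])
np.save('w2.npy',im)
overlay('wrist',im,[(p[0],p[1],p[2]-.127,.025)]+[(x,y,.022,.038) for x,y in [(.6026,.1208),(.5989,.0205),(.586,-.0747),(.561,-.1768)]],(0,0,512,384),1.56,'pics/w2.png')
```

```text
[ 0.59458701 -0.09517855  0.42237046] 0.04912660992841852 [ 0.59470038 -0.02692927  0.39141162]
```

View pics/w2.png

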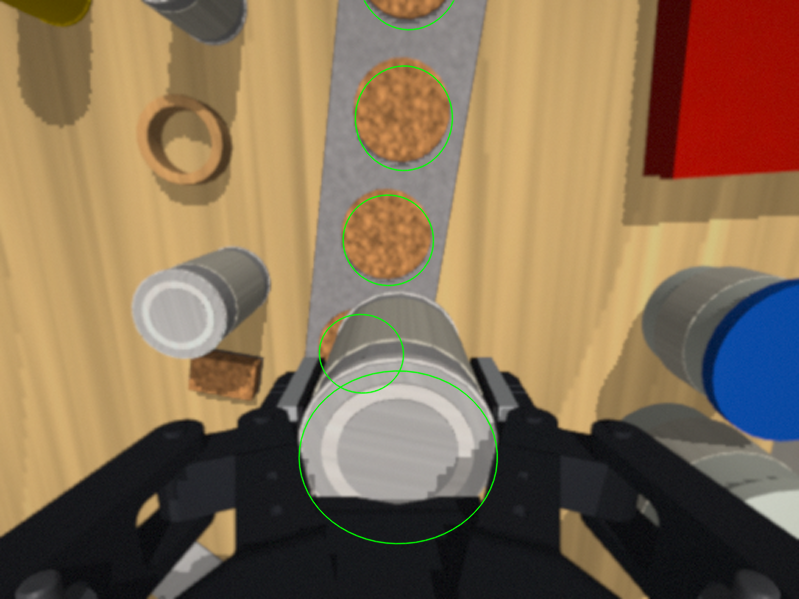

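In the wrist picture the held C matches its overlay, so the camera's x bias is about 0. Disc2 at (403,110) and disc3 at (388,234) appear 4–7 mm towards +y of the scene and side estimates. I'll measure the discs numerically in all three views.

```bash
cat > disc.py <<'E'
from h import *
G=[(.6026,.1208),(.5989,.0205),(.586,-.0747),(.561,-.1768)]
def discs(n,im,ks,dy=0):
    i=eyes.camera_info(n); f=im.astype(float); m=((f[...,0]-f[...,2])>35).astype(np.uint8)
    for k in ks:
        x,y=G[k]; roi=np.zeros_like(m); cv2.fillPoly(roi,[np.int32(project(circ(x,y+dy,.022,.046),i).round())],1)
        mm=cv2.morphologyEx(m*roi,cv2.MORPH_CLOSE,np.ones((5,5),np.uint8))
        c=max(cv2.findContours(mm,0,2)[0],key=cv2.contourArea); h=cv2.convexHull(c)[:,0]+0.0
        w=np.array([toplane(q,.022,i) for q in h]); (cx,cy),r=cv2.minEnclosingCircle(w.astype(np.float32))
        mm_=cv2.moments(w.astype(np.float32)); print(n,k+1,'ctr',round(mm_['m10']/mm_['m00'],4),round(mm_['m01']/mm_['m00'],4),'enc',round(cx,4),round(cy,4),round(r,4))
E
python3 - <<'E'
from disc import *
for n in('scene','side'): discs(n,cv2.imread(f'raw_{n}.png')[...,::-1],[0,1,2,3] if n=='scene' else [0,1,2])
discs('wrist',np.load('w2.npy'),[1,2],.004)
E
```

```text
scene 1 ctr 0.6002 0.1228 enc 0.5976 0.124 0.0424
scene 2 ctr 0.5976 0.0226 enc 0.5974 0.0225 0.0383
scene 3 ctr 0.5851 -0.074 enc 0.5848 -0.0737 0.0384
scene 4 ctr 0.5606 -0.1756 enc 0.5607 -0.1755 0.0381
side 1 ctr 0.6014 0.123 enc 0.6015 0.1228 0.0387
side 2 ctr 0.5973 0.023 enc 0.5974 0.0223 0.039
side 3 ctr 0.5863 -0.0751 enc 0.588 -0.0776 0.0432
wrist 2 ctr 0.5977 0.0265 enc 0.5975 0.0267 0.0383
wrist 3 ctr 0.5849 -0.0698 enc 0.585 -0.0699 0.0382
```

Emit:
step_arm(commands=[[40, [50, 3, 0], 0], [40, [100, 3, 0], 0], [40, [119, 3, 0], 0], [40, [119, 3, 0], 0], [40, [119, 3, 60], 0], [40, [119, 3, 120], 0], [40, [119, 3, 160], 0], [40, [119, 3, 185], 0], [40, [119, 3, 195], 0], [40, [119, 3, 196], 0], [40, [119, 3, 197], 0], [40, [119, 3, 197], 0]])

```text
t: 8.18
tool_pos: [0.5988, 0.0247, 0.2272]
tool_rot: [2.22, 2.22, 0.002]
contact_force: [-0.8, 0.3, -1.0]
opening: 0.0494
grip_force: 32.0
```

Emit:
step_arm(commands=[[40, [0, 0, 1], 0], [40, [0, 0, 2], 0], [40, [0, 0, 3], 0], [40, [0, 0, 4], 0], [40, [0, 0, 4], 0]])

```text
t: 8.8
tool_pos: [0.5981, 0.0249, 0.2215]
tool_rot: [-2.221, -2.221, 0.0]
contact_force: [0.1, 0.5, -2.2]
opening: 0.0493
grip_force: 32.0
```

Emit:
step_arm(commands=[[40, [-1, 0, 0.5], 0], [40, [-1, 0, 1], 0], [40, [-1, 0, 1], 0], [40, [-1, 0, 1], 0]])

```text
t: 9.3
tool_pos: [0.5983, 0.0238, 0.2209]
tool_rot: [2.221, 2.221, 0.0]
contact_force: [-1.7, 0.1, 0.7]
opening: 0.0492
grip_force: 32.1
```

Emit:
step_arm(commands=[[60, [0, 0, 0.5], 0], [70, [0, 0, 0.5], 0], [90, [0, 0, 0], 0], [100, [0, 0, 0], 0], [100, [0, 0, 0], 0], [100, [0, 0, 0], 0], [100, [0, 0, -60], 0], [100, [0, 0, -120], 0], [100, [0, 0, -170], 0], [100, [0, 0, -170], 0]])

```text
t: 10.55
tool_pos: [0.5993, 0.0238, 0.3975]
tool_rot: [2.215, 2.215, 0.012]
contact_force: [-0.9, 0.2, 0.3]
opening: 0.0856
grip_force: 0.0
```

Emit:
step_arm(commands=[[100, [-50, -50, 0], 0], [100, [-100, -100, 0], 0], [100, [-140, -148, 0], 0], [100, [-140, -148, 0], 0], [100, [-140, -148, 0], 0], [100, [-140, -148, 0], 0]])

```text
t: 11.3
tool_pos: [0.4509, -0.1156, 0.3904]
tool_rot: [-2.22, -2.222, -0.001]
contact_force: [0.6, -0.9, -1.0]
opening: 0.0857
grip_force: 0.0
```

Run:
```python
from h import *
o=monitor.get_obs();print(o['tool_pos'])
im={n:eyes.get_image(n) for n in('scene','side','wrist')}
d=[(.5975,.0235,.022,.038),(.5975,.0235,.022,.025),(.5975,.0235,.092,.025)]
a=[(.449,-.116,.108,.031),(.449,-.116,0,.031),(.5855,-.074,.022,.038)]
overlay('scene',im['scene'],d,(240,180,310,250),5.5,'pics/a.png');overlay('side',im['side'],d,(255,140,325,210),5.5,'pics/b.png')
a,b=cv2.imread('pics/a.png'),cv2.imread('pics/b.png'); cv2.imwrite('pics/c3.png',np.hstack([a,b]))
overlay('wrist',im['wrist'],d+a,(0,0,512,384),1.56,'pics/w3.png')
```

```text
[ 0.45090513 -0.11557932  0.39044469]Traceback (most recent call last):
  File "<stdin>", line 8, in <module>
ValueError: operands could not be broadcast together with shapes (3,4) (385,385,3)
```

View pics/c3.png

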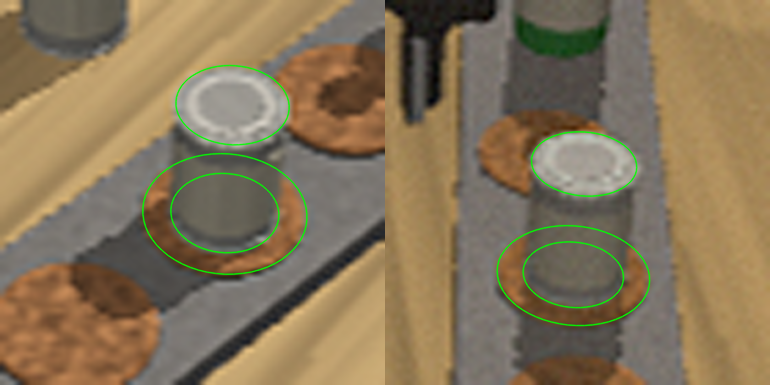

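Scene and side both show C upright on disc2 (scene crop (232,105), side crop (583,163)), with its rim matching the overlay to about 1 mm. Next is tin A.

Emit:
step_arm(commands=[[100, [0, -2, 40], 0], [100, [0, -2, 80], 0], [100, [0, -2, 120], 0], [100, [0, -2, 150], 0], [100, [0, -2, 160], 0], [100, [0, -2, 160], 0], [100, [0, -2, 160], 0], [60, [0, -2, 160], 0], [60, [0, -2, 160], 0], [55, [0, -2, 160], 0], [55, [0, -2, 160], 0], [55, [0, -2, 160], 0]], squeeze=35)

```text
t: 12.95
tool_pos: [0.4487, -0.1164, 0.2321]
tool_rot: [2.22, 2.22, 0.001]
contact_force: [-0.6, 0.3, 6.3]
opening: 0.0612
grip_force: 38.9
```

Emit:
step_arm(commands=[[55, [0, 0, 0], 0], [55, [0, 0, 0], 0], [55, [0, 0, 0], 0]])

```text
t: 13.32
tool_pos: [0.4487, -0.1164, 0.2321]
tool_rot: [2.22, 2.22, 0.001]
contact_force: [-1.3, -1.0, 5.8]
opening: 0.0615
grip_force: 38.9
```

Emit:
step_arm(commands=[[55, [0, 0, -10], 0], [55, [0, 0, -40], 0], [55, [0, 0, -80], 0], [55, [0, 0, -80], 0], [55, [-20, 40, -80], 0], [55, [-40, 80, -80], 0], [55, [-58, 112, -80], 0], [55, [-58, 112, -80], 0], [55, [-58, 112, -80], 0], [55, [-58, 112, -55], 0], [55, [-58, 112, -35], 0], [55, [-58, 112, -28], 0]])

```text
t: 14.82
tool_pos: [0.5589, -0.1734, 0.2562]
tool_rot: [-2.218, -2.219, 0.002]
contact_force: [0.1, -0.1, -2.2]
opening: 0.0609
grip_force: 40.2
```

Emit:
step_arm(commands=[[55, [0, 0, 1], 0], [55, [0, 0, 2], 0], [55, [0, 0, 3], 0], [55, [0, 0, 4], 0], [55, [0, 0, 4], 0]])

```text
t: 15.45
tool_pos: [0.5602, -0.1742, 0.2548]
tool_rot: [2.221, 2.221, 0.0]
contact_force: [0.4, 0.5, -3.0]
opening: 0.0611
grip_force: 40.2
```

Emit:
step_arm(commands=[[55, [0, 0, 0.5], 0], [55, [0, 0, 1], 0], [55, [0, 0, 1.5], 0], [55, [0, 0, 1.5], 0]])

```text
t: 15.95
tool_pos: [0.5604, -0.1742, 0.2541]
tool_rot: [2.221, 2.221, 0.0]
contact_force: [-3.6, 1.4, 5.1]
opening: 0.0612
grip_force: 40.7
```

Emit:
step_arm(commands=[[75, [0, 0, 0], 0], [85, [0, 0, 0], 0], [100, [0, 0, 0], 0], [100, [0, 0, 0], 0], [100, [0, 0, 0], 0], [100, [0, 0, -50], 0], [100, [0, 0, -110], 0], [100, [0, 0, -150], 0], [100, [0, 0, -150], 0]])

```text
t: 17.08
tool_pos: [0.561, -0.1745, 0.4088]
tool_rot: [2.215, 2.215, 0.005]
contact_force: [0.8, -0.6, -0.4]
opening: 0.0852
grip_force: 0.0
```

Emit:
step_arm(commands=[[100, [55, -22, 0], 0], [100, [110, -44, 0], 0], [100, [165, -66, 0], 0], [100, [220, -88, 0], 0], [100, [274, -109, 0], 0], [100, [274, -109, 0], 0], [100, [274, -109, 0], 0], [100, [274, -109, 0], 0]])

```text
t: 18.08
tool_pos: [0.4517, 0.0988, 0.4027]
tool_rot: [-2.223, -2.219, 0.001]
contact_force: [0.9, 0.0, 0.6]
opening: 0.0853
grip_force: 0.0
```

Run:
```python
from h import *
o=monitor.get_obs();print(o['tool_pos'])
im={n:eyes.get_image(n) for n in('scene','wrist')}
A=(.5605,-.1745)
overlay('scene',im['scene'],[(*A,.022,.038),(*A,.130,.031),(*A,.022,.031)],(170,180,310,285),4,'pics/s4.png')
overlay('wrist',im['wrist'],[(.451,.0997,.088,.028),(.4231,.2763,.052,.022),(.6008,.1238,.022,.038)],(0,0,512,384),1.56,'pics/w4.png')
```

```text
[0.4516663  0.09877951 0.40269977]
```

View pics/s4.png

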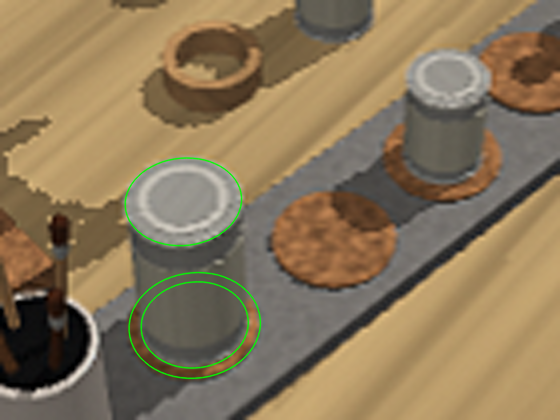

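View pics/w4.png

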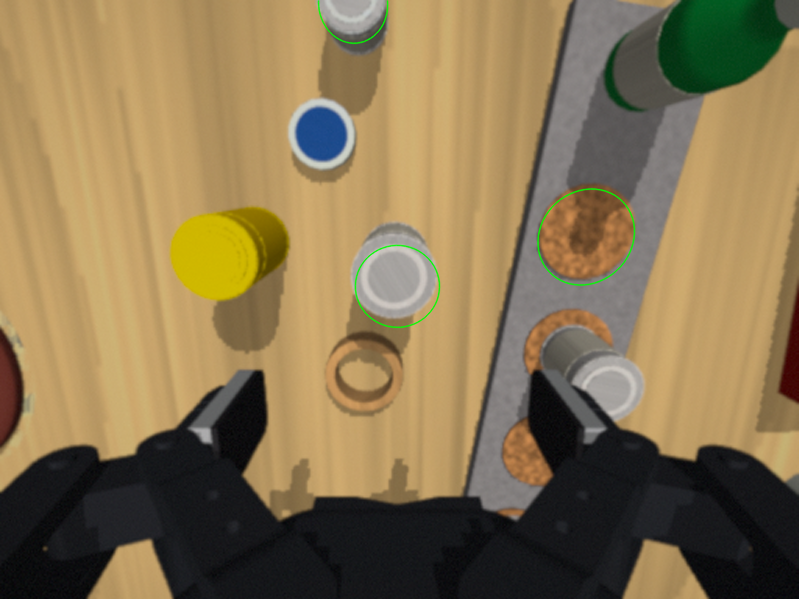

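A is upright and centred on disc4 (scene crop (184,202)), with the pot untouched. The wrist view shows B's lid at (394,277), 2 mm in -x and a few mm in +y of the estimate, and the yellow tin at (215,255) is clear of the fingers. Going down on B.

Emit:
step_arm(commands=[[100, [3, -2, 50], 0], [100, [3, -2, 100], 0], [100, [3, -2, 145], 0], [100, [3, -2, 175], 0], [100, [3, -2, 188], 0], [100, [3, -2, 188], 0], [100, [3, -2, 188], 0], [55, [3, -2, 188], 0], [55, [3, -2, 188], 0], [48, [3, -2, 188], 0], [48, [3, -2, 188], 0], [48, [3, -2, 188], 0]])

```text
t: 19.68
tool_pos: [0.4498, 0.103, 0.2165]
tool_rot: [2.221, 2.221, 0.002]
contact_force: [-0.3, -0.0, 7.0]
opening: 0.0552
grip_force: 37.8
```

Emit:
step_arm(commands=[[48, [0, 0, 0], 0], [48, [0, 0, 0], 0], [48, [0, 0, 0], 0]])

```text
t: 20.05
tool_pos: [0.4498, 0.1029, 0.2165]
tool_rot: [2.221, 2.221, 0.002]
contact_force: [-0.5, 0.6, 5.8]
opening: 0.0557
grip_force: 37.8
```

Emit:
step_arm(commands=[[48, [0, 0, -10], 0], [48, [0, 0, -50], 0], [48, [0, 0, -100], 0], [48, [0, 0, -150], 0], [48, [0, 0, -150], 0], [48, [-45, 35, -150], 0], [48, [-90, 70, -150], 0], [48, [-135, 105, -150], 0], [48, [-175, 135, -150], 0], [48, [-175, 135, -150], 0], [48, [-175, 135, -150], 0], [48, [-175, 135, -150], 0]])

```text
t: 21.55
tool_pos: [0.5834, -0.0711, 0.3642]
tool_rot: [-2.219, -2.222, 0.001]
contact_force: [0.6, -0.3, -3.5]
opening: 0.0554
grip_force: 39.4
```

Emit:
step_arm(commands=[[48, [0, 0, 40], 0], [48, [0, 0, 80], 0], [48, [0, 0, 110], 0], [48, [0, 0, 122], 0], [48, [0, 0, 124], 0], [48, [0, 0, 125], 0], [48, [0, 0, 125], 0], [48, [0, 0, 125], 0]])

```text
t: 22.55
tool_pos: [0.5846, -0.0723, 0.2412]
tool_rot: [2.221, 2.22, 0.001]
contact_force: [-0.1, -0.0, -3.4]
opening: 0.0553
grip_force: 39.4
```

Emit:
step_arm(commands=[[48, [0, 0, 0.5], 0], [48, [0, 0, 1], 0], [48, [0, 0, 1.5], 0], [48, [0, 0, 2], 0], [48, [0, 0, 2.5], 0], [48, [0, 0, 2.5], 0]])

```text
t: 23.3
tool_pos: [0.5844, -0.0722, 0.2385]
tool_rot: [2.221, 2.221, 0.0]
contact_force: [-4.1, 1.3, 5.2]
opening: 0.0551
grip_force: 39.9
```

Emit:
step_arm(commands=[[65, [0, 0, 0], 0], [80, [0, 0, 0], 0], [100, [0, 0, 0], 0], [100, [0, 0, 0], 0], [100, [0, 0, 0], 0], [100, [0, 0, -50], 0], [100, [0, 0, -110], 0], [100, [0, 0, -150], 0], [100, [0, 0, -150], 0]])

```text
t: 24.42
tool_pos: [0.5852, -0.0724, 0.3932]
tool_rot: [2.216, 2.216, 0.008]
contact_force: [-0.5, -0.2, 0.1]
opening: 0.0856
grip_force: 0.0
```

Emit:
step_arm(commands=[[100, [55, -25, 0], 0], [100, [110, -51, 0], 0], [100, [165, -76, 0], 0], [100, [220, -102, 0], 0], [100, [275, -127, 0], 0], [100, [320, -148, 0], 0], [100, [349, -161, 0], 0], [100, [349, -161, 0], 0], [100, [349, -161, 0], 0], [100, [349, -161, 0], 0], [100, [349, -161, 0], 0]])

```text
t: 25.8
tool_pos: [0.4237, 0.2761, 0.3876]
tool_rot: [2.223, 2.22, -0.0]
contact_force: [-0.1, 0.0, 0.7]
opening: 0.0855
grip_force: 0.0
```

Run:
```python
from h import *
o=monitor.get_obs();print(o['tool_pos'])
im={n:eyes.get_image(n) for n in('scene','wrist')}
A=(.585,-.0735)
overlay('scene',im['scene'],[(*A,.022,.038),(*A,.110,.028),(*A,.022,.028)],(200,180,300,255),4,'pics/a.png')
overlay('wrist',im['wrist'],[(.4231,.2763,.052,.022)],(190,120,290,195),4,'pics/b.png')
cv2.imwrite('pics/c5.png',np.hstack([cv2.imread('pics/a.png'),cv2.imread('pics/b.png')]))
```

```text
[0.42366588 0.27608207 0.38757554]
```

View pics/c5.png

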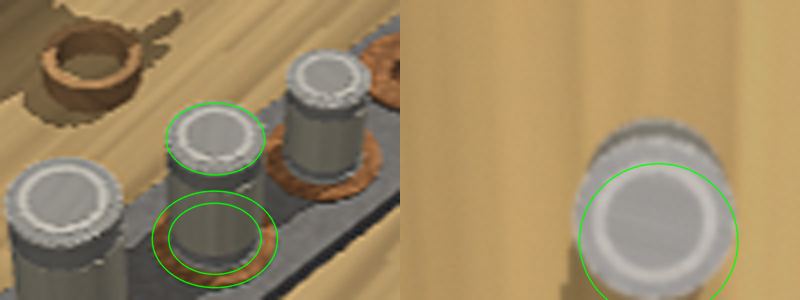

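B is upright and centred on disc3 (crop (216,138)). D's lid in the wrist crop at (655,218) puts D at about (.422,.278). Grasping D.

Emit:
step_arm(commands=[[100, [2, -2, 50], 0], [100, [2, -2, 100], 0], [100, [2, -2, 150], 0], [100, [2, -2, 185], 0], [100, [2, -2, 199], 0], [100, [2, -2, 199], 0], [100, [2, -2, 199], 0], [45, [2, -2, 199], 0], [45, [2, -2, 199], 0], [38, [2, -2, 199], 0], [36, [2, -2, 199], 0], [36, [2, -2, 199], 0]], squeeze=25)

```text
t: 27.4
tool_pos: [0.4217, 0.2791, 0.1897]
tool_rot: [2.221, 2.221, 0.002]
contact_force: [-1.1, -0.4, 6.0]
opening: 0.0433
grip_force: 25.7
```

Emit:
step_arm(commands=[[36, [0, 0, 0], 0], [36, [0, 0, 0], 0], [36, [0, 0, 0], 0], [36, [0, 0, 0], 0]])

```text
t: 27.9
tool_pos: [0.4216, 0.2791, 0.1896]
tool_rot: [2.221, 2.221, 0.002]
contact_force: [-0.9, -1.0, 5.8]
opening: 0.0434
grip_force: 25.7
```

Emit:
step_arm(commands=[[36, [0, 0, -10], 0], [36, [0, 0, -50], 0], [36, [0, 0, -100], 0], [36, [0, 0, -130], 0], [36, [0, 0, -130], 0], [36, [-50, 30, -130], 0], [36, [-100, 70, -130], 0], [36, [-140, 110, -130], 0], [36, [-155, 150, -130], 0], [36, [-155, 179, -130], 0], [36, [-155, 179, -130], 0], [36, [-155, 179, -130], 0]])

```text
t: 29.4
tool_pos: [0.5993, 0.124, 0.3167]
tool_rot: [-2.219, -2.22, 0.004]
contact_force: [0.4, -0.4, -0.3]
opening: 0.0434
grip_force: 26.0
```

Emit:
step_arm(commands=[[36, [0, 0, 40], 0], [36, [0, 0, 80], 0], [36, [0, 0, 100], 0], [36, [0, 0, 103], 0], [36, [0, 0, 104], 0], [36, [0, 0, 105], 0], [36, [0, 0, 105], 0], [36, [0, 0, 105], 0]])

```text
t: 30.4
tool_pos: [0.6004, 0.1239, 0.2144]
tool_rot: [2.221, 2.221, 0.001]
contact_force: [0.6, 0.4, -1.5]
opening: 0.0431
grip_force: 26.0
```

Emit:
step_arm(commands=[[36, [0, 0, 0.5], 0], [36, [0, 0, 1], 0], [36, [0, 0, 1.5], 0], [36, [0, 0, 2], 0], [36, [0, 0, 2.5], 0], [36, [0, 0, 2.5], 0]])

```text
t: 31.15
tool_pos: [0.6004, 0.1239, 0.2117]
tool_rot: [2.221, 2.221, 0.0]
contact_force: [-1.8, -1.4, 3.4]
opening: 0.0431
grip_force: 26.2
```

Contact made. Release, lift, back away towards the base, then check.

Emit:
step_arm(commands=[[55, [0, 0, 0], 0], [75, [0, 0, 0], 0], [100, [0, 0, 0], 0], [100, [0, 0, 0], 0], [100, [0, 0, 0], 0], [100, [0, 0, -50], 0], [100, [0, 0, -110], 0], [100, [0, 0, -170], 0], [100, [0, 0, -170], 0], [100, [0, -60, -170], 0], [100, [0, -120, -170], 0], [100, [0, -150, -170], 0]])

```text
t: 32.65
tool_pos: [0.4478, 0.1239, 0.3792]
tool_rot: [-2.22, -2.221, 0.003]
contact_force: [0.2, -0.0, 0.7]
opening: 0.0853
grip_force: 0.0
```

Emit:
step_arm(commands=[[100, [0, 0, 0], 0], [100, [0, 0, 0], 0], [100, [0, 0, 0], 0]])

```text
t: 33.02
tool_pos: [0.451, 0.1238, 0.381]
tool_rot: [-2.222, -2.221, 0.001]
contact_force: [0.6, 0.0, 0.3]
opening: 0.0858
grip_force: 0.0
```

Run:
```python
from h import *
im={n:eyes.get_image(n) for n in('scene','side')}
th=[]
for x,y,r,h in [(.601,.1235,.022,.052),(.5975,.0235,.025,.07),(.585,-.0735,.028,.088),(.5605,-.1745,.031,.108)]: th+=[(x,y,.022,.038),(x,y,.022+h,r)]
overlay('scene',im['scene'],th,(150,130,350,310),2.6,'pics/a.png'); overlay('side',im['side'],th,(240,90,345,315),2.08,'pics/b.png')
a,b=cv2.imread('pics/a.png'),cv2.imread('pics/b.png'); print(a.shape,b.shape); cv2.imwrite('pics/c6.png',np.hstack([a[:468],b[:468]]))
```

```text
(468, 520, 3) (468, 218, 3)
```

View pics/c6.png

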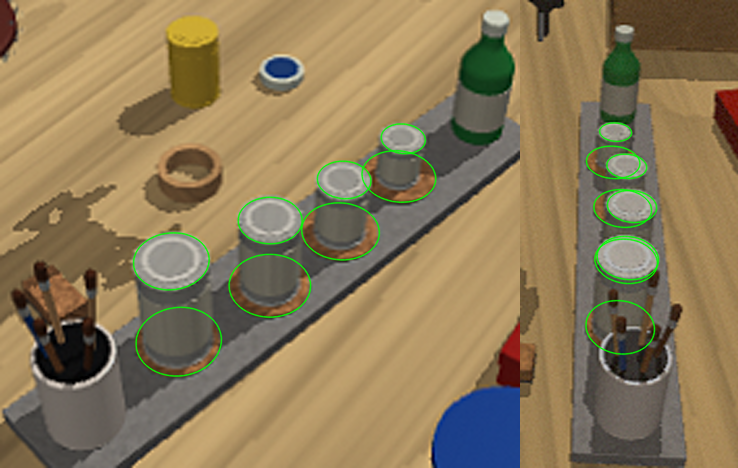

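All four tins stand upright on their discs, and their rims match the overlays (scene crop A (172,262), B (270,220), C (343,181), D (402,138)). The pot and bottle have not moved.

```bash
python3 -c "
from station import finish_job; print(finish_job())"
```

```text
the job is handed in; nothing more can be done
None
```

I handed the job in at about 33 s of the 112 s allowed: all four tins stand upright and centred on the discs, tallest by the brush pot down to shortest by the bottle, with the pot and bottle where they were.

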